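Clamp the re-glued canister

TASK

The clear canister's side panel has just been glued, so press it in the bench clamp: first swing the clamp's folding brace up until it clicks fully home upright, then pump the red ratchet trigger, letting it spring fully back each time, until the orange pad presses the canister snugly against the brace. Finish while still squeezing the trigger, so the canister stays firmly but gently pressed, never crushed; do not let go, and leave the cup, the tamper and the brush where they are.

Things in the scene. Friction and masses are not known exactly. Their poses are not given: they have to be found in the camera images.
- clamp: Bench ratchet clamp, fixed. Origin: underside of its dark wooden board (150 x 340 x 12 mm). In its frame (mm) all lies along y at x 0: red trigger, black handle, blue head (y -45 to 0, top z 95), steel bar with orange pad, canister, folding brace, blue bracket (y 163 to 175, top z 84). A full squeeze moves bar and pad one 8 mm tooth to +y.
- fixed_handle (a point): Centre of the rigid black handle's grip, at y -39, z 122 of the clamp's frame. Handle 26 mm wide in x, 12 thick in y, top at z 155. Fingers have free room on both sides of handle and trigger above z 100. Only the trigger moves when squeezed, so centre the gripper where the squeezed pair will be: y -45 of the clamp's frame.
- trigger_grip: Red trigger: steel legs and a red paddle, 26 mm wide in x, 10 thick in y, top at z 153. Origin: on its pivot, at y -65, z 20 of the clamp's frame.
- trigger_squeeze (a point): Middle of the red paddle at the height to squeeze, 102 mm above the pivot; released it lies at y -76, z 121 of the clamp's frame. Outer faces of paddle and handle are there 48 mm apart released and 26 mm fully squeezed (the paddle moves 22 mm to +y).
- trigger (a joint): Trigger angle (rad): 0 released, 0.216 at its stop. It springs back (about 2 N at the paddle) and must return fully to catch the next tooth; driving the free bar takes about 4 N in all. Trigger to pad force, canister clamped: 10 to 10 N, 16 to 17 N, 20 to 22-30 N, hard to the stop 35 N (crushes). One finger does the pushing, so it may press some 5 N above the set grip.
- bar (a joint): Travel of the ratchet bar to +y (m). Starts at 0 to 0.018; the canister is against the brace from about 0.046. About 3 N of friction keeps it in place when the trigger is let go, so without the squeeze the press falls to about 2 N, too little.
- pad (a joint): Compression of the sprung pad mount (m), 0 unpressed: 8 N of pad force per mm, bottoms out at 0.010. Wanted at the end: pad force 5 to 30 N, best about 15 (0.002). Over 34 N (0.0043) crushes the canister.
- pad_face: Orange pad, 50 wide in x, 44 tall, 8 mm thick. Origin: centre of its front face (towards +y), 65 mm above the worktop.
- brace (a joint): Angle of the folding brace (rad): 0 lies level towards the clamp's -x, 1.57 upright at its stop. Starts at 0 to 0.5, slightly stiff, stays where it is left. A spring-ball detent resists from about 1.0 to 1.32 (up to about 5 N at the tip), then draws it home.
- brace_arm: Folding brace: flat aluminium arm, 14 mm thick along the clamp's y, 36 wide, yellow last 40 mm, reaching 127 mm from the hinge along its own -x. Origin: on the hinge axis. Pinched from above across the 14 mm (fingers closing along the clamp's y) it pivots between the pads while the gripper, pointing down, follows the arc.
- brace_hinge (a point): Brace hinge: axis along the clamp's y, at x 0, y 147, z 36 of its frame.
- brace_grip (a point): Middle of the yellow tip, 105 mm from the hinge.
- canister: Clear square canister, 64 x 64 mm, 88 tall, light wooden lid, black base, 0.2 to 0.4 kg, loose, standing on the board between pad and brace, 4 to 14 mm short of the upright brace; the pad slides it home. Origin: centre of underside.
- cup: White ceramic cup with a handle, 66 mm across, 58 mm tall, bystander. Origin: centre of underside.
- tamper: Stainless tamper standing on its foot, 58 mm across, 86 mm tall, bystander. Origin: centre of underside.
- brush: Wooden-handled brush lying flat, 170 mm long, bystander. Origin: centre of underside.

How it is judged (in metres and radians):
On the way, in this order (a step that is already met when the one before it is completed fails the run):
1. the brace has been swung up into its end detent (value of joint brace above 1.5 rad), for 0.2 s.
2. with the brace up, the pad presses the canister against the brace (value of joint brace above 1.5 rad and contact force between pad_face and canister above 5 N and contact force between canister and brace_arm above 3 N), for 0.2 s.
At the end, for the whole second after the job is handed in: Brace upright in its detent (over 1.5 rad); pad presses canister with 5 to 30 N, canister presses brace with over 3 N; fingers press the red trigger with over 2 N, do not touch the canister; it is upright (0.1 rad); cup, tamper and brush within 30 mm of their starts (all of step 2 and contact force between pad_face and canister below 30 N and contact force between the fingers and trigger_grip above 2 N and contact force between each of the arm, the fingers and canister below 0.5 N and angle between canister's own z axis and vertical below 0.1 rad and distance of each of cup, tamper, brush from where it was at the start of the episode below 0.03 m); the arm keeps its last pose, push and grip.
It fails at once if the canister is crushed (pad force over 34 N) (contact force between pad_face and canister above 34 N).
It fails at once if the canister is tipped (angle between canister's own z axis and vertical above 0.3 rad).
It fails at once if the cup is knocked away (distance of cup from where it was at the start of the episode above 0.04 m).
It fails at once if the tamper is knocked away (distance of tamper from where it was at the start of the episode above 0.04 m).
It fails at once if the brush is knocked away (distance of brush from where it was at the start of the episode above 0.04 m).
It also fails if it takes over 64 s, if anything falls off the work surface, if the arm or the gripper's body presses on something with over 40 N, if the wrist force passes 120 N, or if a joint passes its speed limit or range.

ROBOT

A 7-joint arm with a two-finger parallel gripper is mounted at the origin on the work surface. World frame = base frame: x ahead of the robot, y to its left, z up, the work surface at z = 0. Lengths are in mm, angles in rad, forces in N, time in s.
With the tool pointing down it reaches from about 400 to 875 mm from the base axis. Payload 4.4 kg.
Tool frame: the origin (TCP) lies midway between the tips of the shut fingers; the grasp point (between the pads) lies ctrl.grip_depth behind it (ctrl.grip_depth is the distance from the TCP to the grasp point, in mm); z points along the fingers, y is the line along which they close (so a half turn about z gives the same grasp; the last joint's range is limited). The gripper opens to 85 mm and grips with 20 to 120 N. Pads are 22 mm wide; open, the fingers measure 114 mm over their backs; the gripper's body (76 mm by 85 mm) begins 54 mm behind the grasp point. The pads swing forward as they close: fully open they stand 13 mm farther back than shut.
Start: joints at [-1.338, 0.628, 0.038, 1.517, -0.027, 0.996, -0.02], TCP at [191.319, 621.221, 231.313] pointing down, gripper open.
Joint ranges: [-3.06, 3.06], [-0.37, 2.12], [-1.25, 1.32], [0.18, 2.47], [-1.1, 4.24], [0.23, 1.98], [-2.94, 2.94]. Speed limits (rad/s): [2.57, 2.57, 3.14, 3.14, 3.14, 3.14, 3.14].

INTERFACE

Orientations are given as [roll, pitch, yaw] about the fixed x, y, z axes, in that order (R = Rz(yaw) Ry(pitch) Rx(roll)).
In Python, from cell import ctrl gives the robot as it stands.
- The arm moves only by the tool carry_out, never from a script. Its argument "deltas" is one flat list of numbers, 7 for each row, row after row: the turn, a rotation vector about the tool's x, y, z in degrees, then the shift along the tool's x, y, z in m, then the closure, from -1 (fully open) to 1 (shut). In form: [wx, wy, wz, dx, dy, dz, claw, wx, wy, wz, dx, dy, dz, claw, ...]. A call has 1 to 12 rows; each row shifts and turns the commanded pose from where the row before left it, along the tool's axes as they then stand; what a row does not reach is not made up. A row lasts 1/8 s, in which the tool goes at most 62.5 mm and 10.7 degrees, less where a joint would pass 70% of its speed; a pose out of reach is approached as far as the arm can. A call with a gripper value outside its range is refused whole. The fingers move at their own pace and stop on an object; the grip force is fixed at half the most. Time passes only in rows, so rows that do not move let the fingers close. It gives the time, the measured TCP pose, the force, the opening and the grip force at its end, in the units of the state.
- ctrl.read_state(): the state, without advancing time (a new reading comes with each control period).
- ctrl.get_image(name): name is "side" or "top"; returns the picture (420x560x3 uint8, red, green, blue); there is no depth.
- ctrl.calibration(name): a dict with "mtx" (3x3 intrinsics, pixels), "distortion" ([k1, k2, p1, p2, k3] as OpenCV has them; the pictures are not rectified), "R" (3x3) and "t" (3): a world point X has camera coordinates R X + t. Camera axes: x right, y down, z forward; pixel columns grow to the right and rows downward; lengths in mm; the calibration is good to about 2 mm. A picture is of the moment at which its call begins. calibration takes no time and is no camera call.
- ctrl.finish_job(): hands the job in; it is judged then, once.
The state is a dict: "clock": time; "qpos": joint angles; "qd": joint speeds; "tau": joint torques, N m; "eef_pos": TCP position; "tool_rot": TCP orientation; "force": force on the tool from outside, world axes, zero at the start; "torque": the same for the moment, N m; "width": finger opening in mm; "gripper_force": force on a finger pad.
Only numpy, scipy, OpenCV 4.12 (cv2) and the standard library are available. Lean on these libraries where they do the work, as an engineer would, in place of code of your own. Each camera call takes 0.05 s, during which the arm holds its last target. There are 200 camera calls.

## Working session

There is one attempt and no reset: what is moved stays moved. The work goes in short steps, Python scripts to look and compute and a tool call to move; the robot and the scene stay as the last step left them, time stands still between calls to the robot, and variables do not carry over. Pictures are saved under pics/ and viewed, at most 10 in all, crops included, and the job is handed in when it is done.

Besides the shell and the picture viewer there is one more tool, called as name(argument=value, ...), one argument or row to a line, values as JSON. carry_out: Moves the arm, as the interface text tells. Its arguments: {"type":"object","properties":{"deltas":{"type":"array"}},"required":["deltas"]}

```bash
mkdir -p pics; ls
python3 - <<'E'
from cell import ctrl
import cv2
for n in("side","top"):
    im=ctrl.get_image(n); cv2.imwrite(f"pics/{n}0.png",cv2.resize(im[:,:,::-1],(784,588),interpolation=cv2.INTER_CUBIC))
    c=ctrl.calibration(n);print(n,c)
print(ctrl.read_state(),ctrl.grip_depth)
E
```

```text
pics
side {'mtx': array([[457.80460292,   0.        , 280.35021317],
       [  0.        , 457.80460292, 208.37021132],
       [  0.        ,   0.        ,   1.        ]]), 'distortion': array([-0.04542914,  0.        ,  0.        ,  0.        ,  0.        ]), 'R': array([[ 0.95631349, -0.2919242 , -0.01564538],
       [-0.18836336, -0.57436413, -0.7966336 ],
       [ 0.22357048,  0.76477847, -0.60425999]]), 't': array([-552.49759594,  208.79629489,  675.3245298 ])}
top {'mtx': array([[422.88188444,   0.        , 283.59543946],
       [  0.        , 422.88188444, 210.10520531],
       [  0.        ,   0.        ,   1.        ]]), 'distortion': array([-0.13053114,  0.        ,  0.        ,  0.        ,  0.        ]), 'R': array([[-0.02002662, -0.99964739, -0.01743649],
       [-0.98811277,  0.02244827, -0.152083  ],
       [ 0.15242079,  0.01418351, -0.98821391]]), 't': array([ 39.95212329, 619.74018182, 820.8753205 ])}
{'clock': 0.1, 'qpos': array([-1.3378103 ,  0.62927036,  0.03846241,  1.51824881, -0.02698863,
        0.99631477, -0.01999941]), 'qd': array([-0.00068314, -0.00173526, -0.00109213, -0.0016455 , -0.00103654,
       -0.00102672, -0.00091008]), 'tau': array([ 3.36947531e-03, -5.64526355e+01,  1.23074893e+00, -1.93972778e+01,
        1.13560757e-02,  5.47212592e-03, -1.84947720e-05]), 'eef_pos': array([191.15398595, 620.67481111, 230.47667802]), 'tool_rot': array([-3.13987025e+00,  3.79009089e-05,  2.84279959e+00]), 'force': array([0.62213098, 0.00929669, 0.48123388]), 'torque': array([0.01689754, 0.03070014, 0.01940865]), 'gripper_force': 0.0, 'width': 85.43476825932775} 18.700000000000003
```

View pics/side0.png

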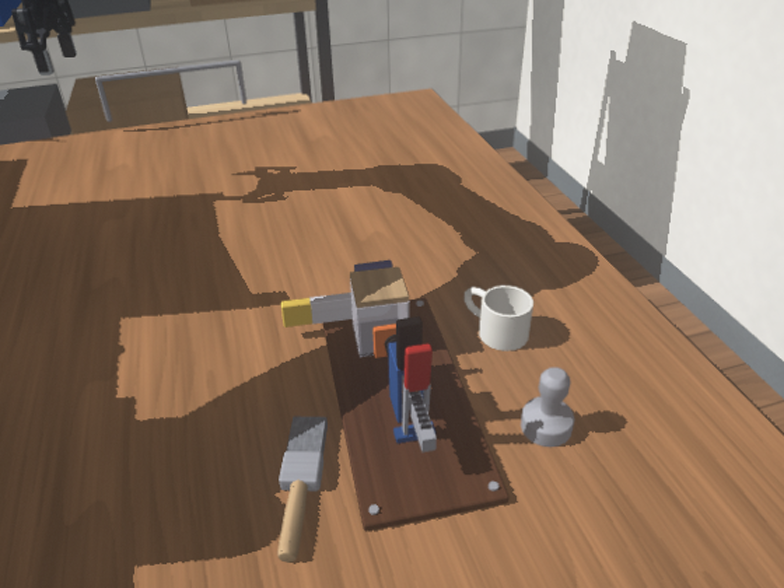

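View pics/top0.png

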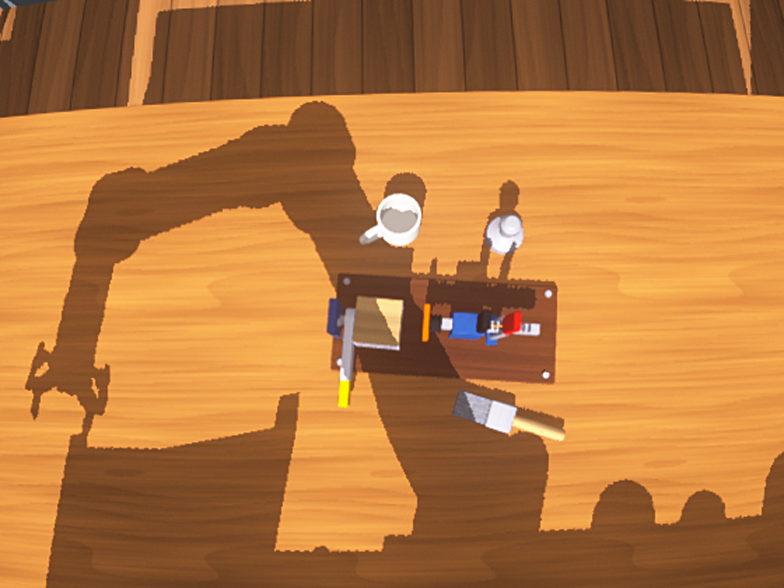

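Side view shows the clamp with the trigger (420,365), brace tip (296,312), cup (506,317) and tamper (548,405), with the brush at left. Top view shows the board corners near (338,273), (558,284), (554,383), with the brace tip at (344,393). I'll enlarge both.

Run:
```python
import cv2
from cell import ctrl
a=ctrl.get_image("top")[185:285,225:405,::-1]; cv2.imwrite("pics/topc.png",cv2.resize(a,None,fx=4.4,fy=4.4,interpolation=cv2.INTER_CUBIC))
a=ctrl.get_image("side")[175:385,190:370,::-1]; cv2.imwrite("pics/sidec.png",cv2.resize(a,None,fx=2.8,fy=2.8,interpolation=cv2.INTER_CUBIC))
```

```text
(no output)
```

View pics/topc.png

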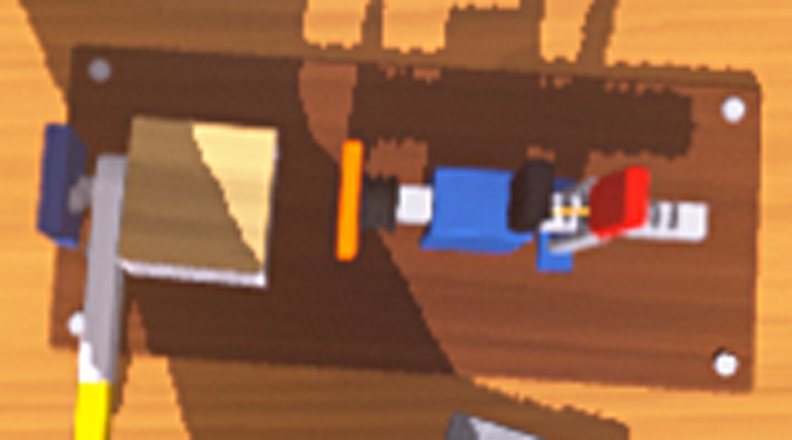

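View pics/sidec.png

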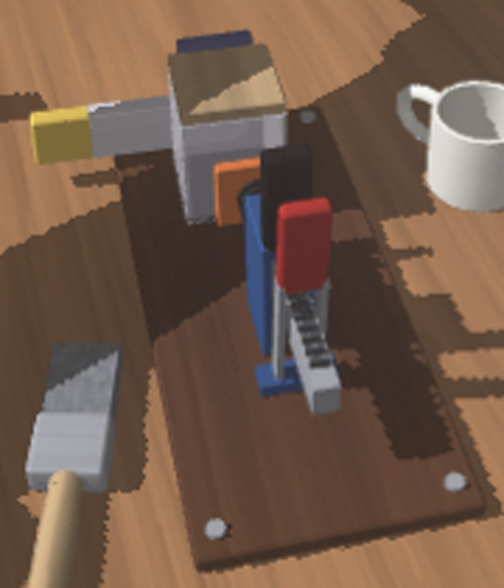

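```bash
cat > h.py <<'E'
import numpy as np, cv2
from scipy.optimize import least_squares
from cell import ctrl
C={n:ctrl.calibration(n) for n in("top","side")}
def proj(n,P):
    c=C[n]; return cv2.projectPoints(np.array(P,float).reshape(-1,3),cv2.Rodrigues(c["R"])[0],c["t"],c["mtx"],c["distortion"])[0][:,0]
def ray(n,p):
    c=C[n];u=cv2.undistortPoints(np.array([[p]],float),c["mtx"],c["distortion"])[0,0]
    return -c["R"].T@c["t"],c["R"].T@np.r_[u,1]
def tri(pt,ps):
    o,d=ray("top",pt);p,e=ray("side",ps)
    s=np.linalg.lstsq(np.c_[d,-e],p-o,rcond=None)[0]
    a=o+s[0]*d;b=p+s[1]*e;return (a+b)/2,np.linalg.norm(a-b)
T=lambda u,v:(225+u/4.4-.4,185+v/4.4-.4)
S=lambda u,v:(190+u/2.8-.3,175+v/2.8-.3)
def W(p,X):
    c,s=np.cos(p[2]),np.sin(p[2]);X=np.atleast_2d(X)
    return np.c_[p[0]+c*X[:,0]-s*X[:,1],p[1]+s*X[:,0]+c*X[:,1],X[:,2]]
E
cat > fit.py <<'E'
from h import *
top=[((75,170,12),T(75,47)),((75,-170,12),T(760,84)),((-75,-170,12),T(752,390)),((-75,170,12),T(51,347))]
side=[((75,-170,12),S(484,507)),((-75,-170,12),S(197,560))]
def r(p): return np.r_[(proj("top",W(p,[a for a,_ in top]))-[b for _,b in top]).ravel(),(proj("side",W(p,[a for a,_ in side]))-[b for _,b in side]).ravel()]
s=least_squares(r,[500,0,0]);p=s.x;print(p,np.round(s.fun,1))
for n,X,m in(("handle top",(0,-39,155),(T(533,165),S(286,151))),("red top",(0,-79.5,153),(T(622,176),S(304,203)))):
    x,g=tri(*m);print(n,W(p,X),x,g)
# tip end, top edge
for m in((T(100,382),S(91,107)),((344/1.4,406/1.4),S(33,113))):
    x,g=tri(*m);c,sn=np.cos(p[2]),np.sin(p[2]);d=x[:2]-p[:2];print("tip",x,g,"clamp",c*d[0]+sn*d[1],-sn*d[0]+c*d[1],x[2])
for q in(0,.1,.2,.3,.4,.5):
    def B(l,w,y): return (-l*np.cos(q)+w*np.sin(q),147+y,36+l*np.sin(q)+w*np.cos(q))
    P=W(p,[B(127,18,-7),B(127,-18,-7),B(87,18,-7)]);print(q,(np.round((proj("side",P)+.3-[190,175])*2.8)).tolist(),np.round(proj("top",P)*1.4).tolist())
E
python3 fit.py
```

```text
[ 5.73594863e+02 -4.42683293e+01 -8.46778348e-02] [-0.8 -1.   0.9  0.2  0.7  0.7 -0.9  0.5  1.3 -1.2 -0.9  0.9]
handle top [[570.29637277 -83.12859129 155.        ]] [575.69656565 -85.07205868 152.39012073] 8.667167416625075
red top [[ 566.87101738 -123.48347873  153.        ]] [ 571.66666861 -122.04702575  149.71846675] 6.565928245321736
tip [498.12865951 100.90779583  61.04991631] 2.8419315524413507 clamp -87.47432040518187 138.2732746184061 61.04991631161624
tip [461.36920753 104.40230448  62.52666152] 2.3679334032337302 clamp -124.39761623402296 138.6462700834487 62.52666151963618
0 [[29.0, 123.0], [35.0, 165.0], [90.0, 114.0]] [[344.0, 407.0], [346.0, 406.0], [346.0, 379.0]]
0.1 [[30.0, 107.0], [31.0, 151.0], [92.0, 103.0]] [[343.0, 405.0], [345.0, 407.0], [345.0, 377.0]]
0.2 [[33.0, 91.0], [29.0, 136.0], [96.0, 92.0]] [[342.0, 403.0], [344.0, 407.0], [345.0, 375.0]]
0.3 [[39.0, 75.0], [29.0, 120.0], [101.0, 81.0]] [[341.0, 400.0], [343.0, 407.0], [344.0, 372.0]]
0.4 [[47.0, 59.0], [30.0, 104.0], [107.0, 71.0]] [[341.0, 395.0], [343.0, 405.0], [344.0, 368.0]]
0.5 [[56.0, 43.0], [34.0, 88.0], [115.0, 61.0]] [[340.0, 390.0], [342.0, 402.0], [344.0, 364.0]]
```

```bash
cat >> h.py <<'E'
from scipy.spatial.transform import Rotation as Ro
P=np.array([573.6,-44.3,-.085])
def go(X,yaw=np.pi-.085,tcp_down=18.7,w=True):
    "clamp-frame grasp point -> turn (tool deg), then shift in turned tool axes (m)"
    s=ctrl.read_state(); R0=Ro.from_euler("xyz",s["tool_rot"]); R1=Ro.from_euler("xyz",[np.pi,0,yaw])
    t=W(P,X)[0]-[0,0,tcp_down]
    print("turn",np.round(np.degrees((R0.inv()*R1).as_rotvec()),2),"shift mm",np.round(R1.inv().apply(t-s["eef_pos"]),1),"t",s["clock"],"w",round(s["width"],1),"F",np.round(s["force"],1),"gf",s["gripper_force"])
E
python3 - <<'E'
from h import *
go((-105,147,171)); go((-105,147,41)); print(W(P,(-105,147,41)))
E
```

```text
turn [-6.000e-02 -1.000e-02 -1.225e+01] shift mm [-332.5 -483.3   78.5] t 0.2 w 85.2 F [0.2 0.5 0.4] gf 0.0
turn [-6.000e-02 -1.000e-02 -1.225e+01] shift mm [-332.5 -483.3  208.5] t 0.2 w 85.2 F [0.2 0.5 0.4] gf 0.0
[[481.45904355 111.08353885  41.        ]]
```

carry_out(
  deltas=[0, 0, -6.1, 0, 0, 0, -0.2, 0, 0, -6.1, 0, 0, 0, -0.2, 0, 0, 0, -0.0332, -0.0483, 0.0078, -0.2, 0, 0, 0, -0.0332, -0.0483, 0.0078, -0.2, 0, 0, 0, -0.0332, -0.0483, 0.0078, -0.2, 0, 0, 0, -0.0332, -0.0483, 0.0078, -0.2, 0, 0, 0, -0.0332, -0.0483, 0.0078, -0.2, 0, 0, 0, -0.0332, -0.0483, 0.0078, -0.2, 0, 0, 0, -0.0332, -0.0483, 0.0078, -0.2, 0, 0, 0, -0.0332, -0.0483, 0.0078, -0.2, 0, 0, 0, -0.0332, -0.0483, 0.0078, -0.2, 0, 0, 0, -0.0332, -0.0483, 0.0078, -0.2],
)

```text
clock: 1.7
eef_pos: [481.6, 109.9, 153.1]
tool_rot: [3.141, 0.0, 3.056]
force: [0.9, -0.1, 0.3]
width: 51.0
gripper_force: 0.0
```

Run:
```python
from h import *
go((-105,147,41))
a=ctrl.get_image("top")[:,:,::-1]; b=ctrl.get_image("side")[:,:,::-1]
v=np.hstack([cv2.resize(a[175:315,190:330],(400,400)),cv2.resize(b[90:290,180:380],(400,400))]);cv2.imwrite("pics/a1.png",v)
```

```text
turn [ 0.02  0.02 -0.04] shift mm [  0.2   1.1 130.8] t 1.7 w 51.0 F [ 0.9 -0.1  0.3] gf 0.0
```

View pics/a1.png

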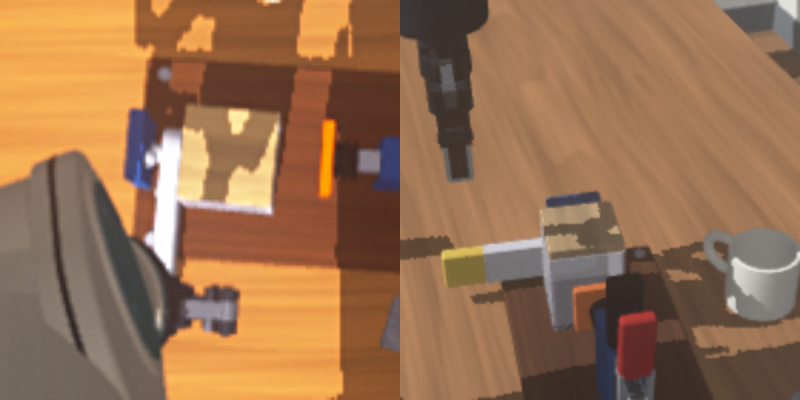

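The top view (left half) shows the arm over the yellow tip. In the side view the fingers (458,170) are above the tip (463,267), so I'll descend and pinch.

carry_out(
  deltas=[0, 0, 0, 0, 0.001, 0.04, -0.2, 0, 0, 0, 0, 0, 0.04, -0.2, 0, 0, 0, 0, 0, 0.03, -0.2, 0, 0, 0, 0, 0, 0.02, -0.2, 0, 0, 0, 0, 0, 0, -0.2, 0, 0, 0, 0, 0, 0, 1, 0, 0, 0, 0, 0, 0, 1, 0, 0, 0, 0, 0, 0, 1, 0, 0, 0, 0, 0, 0, 1],
)

```text
clock: 2.92
eef_pos: [480.7, 107.0, 24.2]
tool_rot: [-3.136, -0.0, 3.051]
force: [-0.1, -12.9, 0.9]
width: 13.2
gripper_force: 61.6
```

Run:
```python
from h import *
go((-105,147,41))
s=ctrl.read_state();d=s["eef_pos"][:2]-P[:2];c,sn=np.cos(P[2]),np.sin(P[2]);print(c*d[0]+sn*d[1],-sn*d[0]+c*d[1],s["eef_pos"])
q0=.05;L=105
qs=np.linspace(q0,1.60,17)
# tool x = -clamp x ; tool z = -world z
for a,b in zip(qs,qs[1:]): print(round(b,2),round(-L*(np.cos(a)-np.cos(b))*1.,1),round(-L*(np.sin(b)-np.sin(a)),1))
```

```text
turn [-0.34 -0.01 -0.31] shift mm [-0.4  4.2  1.9] t 2.925 w 13.2 F [ -0.1 -12.9   0.9] gf 61.579057574272156
-105.41612163468109 142.81790577710356 [480.68937414 106.95187111  24.15773613]
0.15 -1.0 -10.1
0.24 -2.0 -10.0
0.34 -2.9 -9.7
0.44 -3.9 -9.4
0.53 -4.7 -9.0
0.63 -5.6 -8.5
0.73 -6.4 -7.9
0.82 -7.1 -7.3
0.92 -7.8 -6.5
1.02 -8.4 -5.7
1.12 -8.9 -4.9
1.21 -9.3 -4.0
1.31 -9.7 -3.1
1.41 -9.9 -2.1
1.5 -10.1 -1.2
1.6 -10.2 -0.2
```

carry_out(
  deltas=[0, 0, 0, 0, -0.003, 0, 1, 0, 0, 0, -0.001, -0.002, -0.01, 1, 0, 0, 0, -0.002, 0, -0.01, 1, 0, 0, 0, -0.003, 0, -0.0097, 1, 0, 0, 0, -0.0039, 0, -0.0094, 1, 0, 0, 0, -0.0047, 0, -0.009, 1, 0, 0, 0, -0.0056, 0, -0.0085, 1, 0, 0, 0, -0.0064, 0, -0.0079, 1, 0, 0, 0, 0, 0, 0, 1],
)

```text
clock: 4.05
eef_pos: [506.8, 104.5, 88.6]
tool_rot: [-3.141, 0.0, 3.055]
force: [-0.1, -5.4, -1.3]
width: 13.3
gripper_force: 62.7
```

```bash
cat >> h.py <<'E'
def tc():
    s=ctrl.read_state();d=s["eef_pos"][:2]-P[:2];c,sn=np.cos(P[2]),np.sin(P[2]);R=Ro.from_euler("z",-P[2])
    print("grasp clamp",np.round([c*d[0]+sn*d[1],-sn*d[0]+c*d[1],s["eef_pos"][2]+18.7],1),"Fclamp",np.round(R.apply(s["force"]),1),"w",round(s["width"],2),"gf",round(s["gripper_force"],1),"t",s["clock"])
E
python3 - <<'E'
from h import *
tc()
E
```

```text
grasp clamp [-79.1 142.6 107.3] Fclamp [ 0.3 -5.4 -1.3] w 13.28 gf 62.7 t 4.05
```

carry_out(
  deltas=[0, 0, 0, -0.0071, -0.002, -0.0073, 1, 0, 0, 0, -0.0078, 0, -0.0065, 1, 0, 0, 0, -0.0084, 0, -0.0057, 1, 0, 0, 0, -0.0089, 0, -0.0049, 1, 0, 0, 0, -0.0093, 0, -0.004, 1, 0, 0, 0, -0.0097, 0, -0.0031, 1, 0, 0, 0, -0.0099, 0, -0.0021, 1, 0, 0, 0, -0.0101, 0, -0.0012, 1, 0, 0, 0, -0.009, 0, 0, 1, 0, 0, 0, 0, 0, 0, 1, 0, 0, 0, 0, 0, 0, 1],
)

```text
clock: 5.42
eef_pos: [587.4, 97.2, 123.5]
tool_rot: [3.14, 0.002, 3.056]
force: [-1.7, 2.9, 1.1]
width: 13.3
gripper_force: 63.8
```

Run:
```python
from h import *
tc()
```

```text
grasp clamp [  1.8 142.2 142.2] Fclamp [-2.   2.7  1.1] w 13.25 gf 63.8 t 5.425
```

carry_out(
  deltas=[0, 0, 0, -0.003, 0, 0, 1, 0, 0, 0, 0, 0, 0, 1, 0, 0, 0, 0.003, 0, 0, -0.3, 0, 0, 0, 0, 0, 0, -0.3, 0, 0, 0, 0, 0, 0, -0.3, 0, 0, 0, 0, 0, -0.04, -0.3, 0, 0, 0, 0, 0, -0.05, -0.3, 0, 0, 0, -0.03, 0.05, -0.02, -0.3, 0, 0, 0, -0.03, 0.05, 0, -0.3, 0, 0, 0, -0.03, 0.05, 0, -0.3],
)

```text
clock: 6.68
eef_pos: [690.8, 239.1, 233.5]
tool_rot: [3.141, 0.002, 3.055]
force: [1.0, -0.6, 0.2]
width: 55.6
gripper_force: 0.0
```

Run:
```python
from h import *
tc()
a=cv2.resize(ctrl.get_image("top")[185:285,225:405,::-1],(792,440),interpolation=cv2.INTER_CUBIC)
b=cv2.resize(ctrl.get_image("side")[175:385,190:370,::-1],(504,588),interpolation=cv2.INTER_CUBIC)
box=lambda x,y,z:[(sx*x,y0,z) for sx,y0 in((1,y[0]),(1,y[1]),(-1,y[1]),(-1,y[0]))]
for k,col in((0,(0,255,0)),(-5,(255,255,0))):
    p=P+[k*.085,k,0]
    for B in(box(13,(-45,-33),155),box(13,(-84.5,-74.5),153),box(18,(140,154),163),box(75,(-170,170),12)):
        X=W(p,B)
        cv2.polylines(a,[np.int32((proj("top",X)+.4-[225,185])*4.4)],True,col,1)
        cv2.polylines(b,[np.int32((proj("side",X)+.3-[190,175])*2.8)],True,col,1)
cv2.imwrite("pics/b1.png",a);cv2.imwrite("pics/b2.png",b)
```

```text
grasp clamp [ 92.7 292.3 252.2] Fclamp [ 1.1 -0.5  0.2] w 55.63 gf 0.0 t 6.675
```

View pics/b1.png

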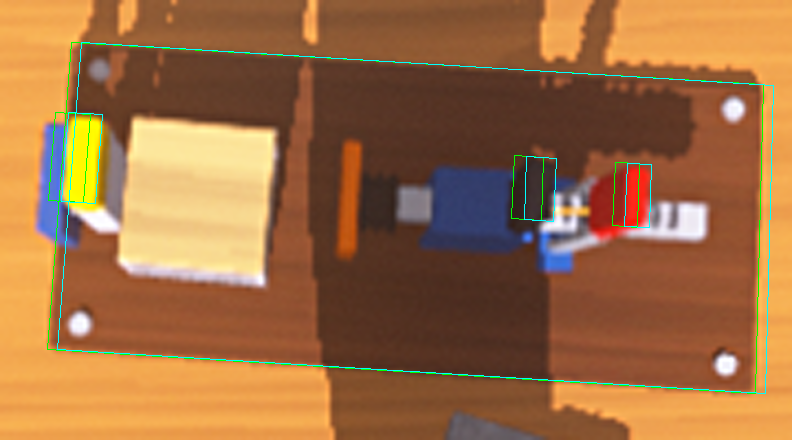

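View pics/b2.png

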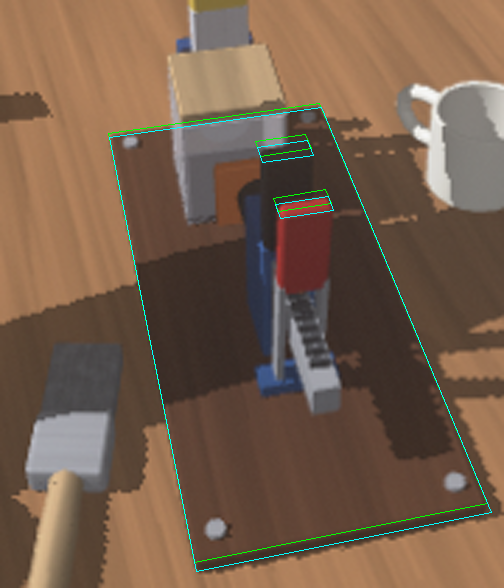

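```bash
sed -i 's/^P=.*/P=np.array([573.3,-48.3,-.085])/' h.py
cat >> h.py <<'E'
def onz(n,p,z):
    o,d=ray(n,p);x=o+d*(z-o[2])/d[2];d=x[:2]-P[:2];c,sn=np.cos(P[2]),np.sin(P[2]);return np.round([c*d[0]+sn*d[1],-sn*d[0]+c*d[1],z],1)
E
python3 - <<'E'
from h import *
print([onz("top",T(*u),87) for u in((345,141),(337,258))],[onz("top",T(*u),100) for u in((133,117),(277,128),(119,263),(265,275))])
tc();go((0,-45,250));go((0,-45,121))
E
```

```text
[array([24.1, 38.9, 87. ]), array([-28.1,  39.4,  87. ])] [array([ 27.1, 132.6, 100. ]), array([ 26.2,  69.2, 100. ]), array([-37.3, 133.9, 100. ]), array([-38.4,  70.3, 100. ])]
grasp clamp [ 91.7 303.2 249.8] Fclamp [-0.6  0.7 -0.2] w 55.23 gf 0.0 t 6.775
turn [0.33 0.05 0.34] shift mm [ 9.170e+01 -3.482e+02 -2.000e-01] t 6.775 w 55.2 F [-0.6  0.8 -0.2] gf 0.0
turn [0.33 0.05 0.34] shift mm [  91.7 -348.2  128.8] t 6.775 w 55.2 F [-0.6  0.8 -0.2] gf 0.0
```

carry_out(
  deltas=[0, 0, 0.3, 0.013, -0.05, 0, -1, 0, 0, 0, 0.013, -0.05, 0, -1, 0, 0, 0, 0.013, -0.05, 0, -1, 0, 0, 0, 0.013, -0.05, 0, -1, 0, 0, 0, 0.013, -0.05, 0, -1, 0, 0, 0, 0.013, -0.05, 0, -1, 0, 0, 0, 0.014, -0.048, 0, -1, 0, 0, 0, 0, 0, 0, -1],
)

```text
clock: 7.78
eef_pos: [563.9, -106.7, 232.7]
tool_rot: [-3.138, -0.001, 3.041]
force: [0.2, 0.7, -0.1]
width: 85.3
gripper_force: 0.0
```

Run:
```python
from h import *
tc();go((-1,-45,121))
```

```text
grasp clamp [ -4.4 -58.9 251.4] Fclamp [ 0.1  0.7 -0.1] w 85.25 gf 0.0 t 7.775
turn [-0.21 -0.04 -0.87] shift mm [ -3.4  13.9 130.4] t 7.775 w 85.3 F [ 0.2  0.7 -0.1] gf 0.0
```

carry_out(
  deltas=[0, 0, -0.8, -0.003, 0.013, 0, -1, 0, 0, 0, 0, 0, 0, -1, 0, 0, 0, 0, 0, 0, -1],
)

```text
clock: 8.15
eef_pos: [570.6, -85.9, 232.5]
tool_rot: [3.141, -0.0, 3.067]
force: [-0.4, 0.3, -0.3]
width: 85.4
gripper_force: 0.0
```

Run:
```python
from h import *
tc();go((-1,-45,121))
```

```text
grasp clamp [  0.5 -37.7 251.2] Fclamp [-0.5  0.3 -0.3] w 85.36 gf 0.0 t 8.15
turn [ 0.02 -0.    0.61] shift mm [  1.5  -7.3 130.2] t 8.15 w 85.4 F [-0.4  0.3 -0.3] gf 0.0
```

carry_out(
  deltas=[0, 0, 0.6, 0.001, -0.007, 0, -1, 0, 0, 0, 0, 0, 0, -1, 0, 0, 0, 0, 0, 0, -1],
)

```text
clock: 8.52
eef_pos: [568.7, -94.6, 232.6]
tool_rot: [-3.142, 0.0, 3.053]
force: [0.5, 1.1, -0.1]
width: 85.8
gripper_force: 0.0
```

Run:
```python
from h import *
tc();go((-1,-45,121))
```

```text
grasp clamp [ -0.7 -46.6 251.3] Fclamp [ 0.4  1.1 -0.1] w 85.82 gf 0.0 t 8.525
turn [-0.    0.   -0.18] shift mm [  0.3   1.6 130.3] t 8.525 w 85.8 F [ 0.5  1.1 -0.1] gf 0.0
```

carry_out(
  deltas=[0, 0, 0, 0, 0.0005, 0.035, -1, 0, 0, 0, 0, 0, 0.035, -1, 0, 0, 0, 0, 0, 0.03, -1, 0, 0, 0, 0, 0, 0.03, -1, 0, 0, 0, 0, 0, 0, -1, 0, 0, 0, 0, 0, 0, -1],
)

```text
clock: 9.28
eef_pos: [569.5, -94.0, 103.5]
tool_rot: [3.142, 0.001, 3.054]
force: [0.2, 0.8, 0.4]
width: 85.4
gripper_force: 0.0
```

Run:
```python
from h import *
tc()
a=cv2.resize(ctrl.get_image("top")[185:285,265:405,::-1],(560,400));b=cv2.resize(ctrl.get_image("side")[150:350,230:350,::-1],(240,400))
cv2.imwrite("pics/c1.png",np.hstack([a,b]))
```

```text
grasp clamp [ 1.000e-01 -4.580e+01  1.222e+02] Fclamp [0.1 0.8 0.4] w 85.38 gf 0.0 t 9.275
```

View pics/c1.png

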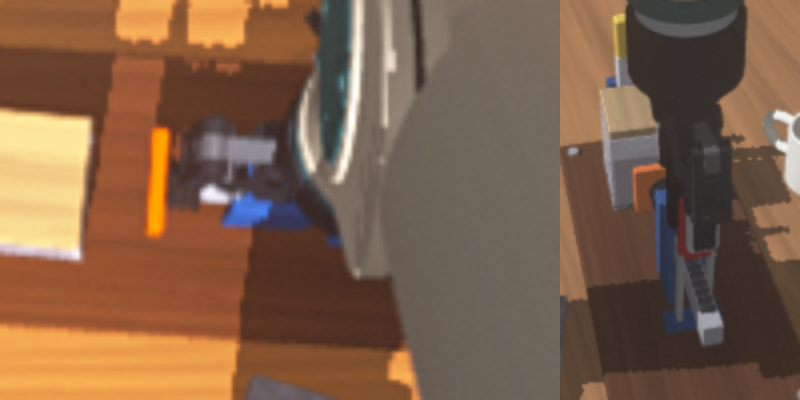

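Top view shows the pad face (155,182) and the fingers straddling handle and trigger. In the side view the near finger (705,200) is in front of the paddle, about 3 mm too far to +x. I'll shift by that and make the first squeeze.

carry_out(
  deltas=[0, 0, 0, 0.003, 0, 0, -0.6, 0, 0, 0, 0, 0, 0, -0.3, 0, 0, 0, 0, 0, 0, 0.0, 0, 0, 0, 0, 0, 0, 0.0, 0, 0, 0, 0, 0, 0, 0.0],
)

```text
clock: 10.0
eef_pos: [565.9, -94.1, 102.7]
tool_rot: [-3.141, 0.0, 3.054]
force: [-0.5, -4.2, 3.0]
width: 43.1
gripper_force: 2.0
```

carry_out(
  deltas=[0, 0, 0, 0, 0, 0, 0.2, 0, 0, 0, 0, 0, 0, 0.35, 0, 0, 0, 0, 0, 0, 0.42, 0, 0, 0, 0, 0, 0, 0.42, 0, 0, 0, 0, 0, 0, 0.42],
)

```text
clock: 10.62
eef_pos: [565.9, -94.7, 103.1]
tool_rot: [-3.14, 0.001, 3.055]
force: [-0.8, -3.2, 6.4]
width: 25.8
gripper_force: 55.9
```

```bash
cat > pad.py <<'E'
from h import *
tc()
a=ctrl.get_image("top")[185:285,225:405]
h=cv2.cvtColor(a,cv2.COLOR_RGB2HSV);m=((h[...,0]<16)&(h[...,0]>5)&(h[...,1]>215)&(h[...,2]>120)).astype(np.uint8)
m[:, :60]=0;m[:,105:]=0
v,u=np.nonzero(m)
k=[i for i in range(33,58) if m[i].sum()>1]
e=[onz("top",(225+np.flatnonzero(m[i])[0]-.5,185+i),87)[1] for i in k]
print("pad front y",np.median(e),"rows",len(k),"u",u.min() if len(u) else None)
E
python3 pad.py
```

```text
grasp clamp [ -3.4 -46.9 121.8] Fclamp [-0.5 -3.3  6.4] w 25.77 gf 55.9 t 10.625
pad front y 51.7 rows 4 u 71
```

carry_out(
  deltas=[0, 0, 0, 0, 0, 0, -0.5, 0, 0, 0, 0, 0, 0, -0.9, 0, 0, 0, 0, 0, 0, -0.9, 0, 0, 0, 0, 0, 0, -0.9, 0, 0, 0, 0, 0, 0, -0.9],
)

```text
clock: 11.3
eef_pos: [565.8, -93.1, 102.6]
tool_rot: [3.141, -0.0, 3.054]
force: [-0.1, -0.1, 0.2]
width: 81.1
gripper_force: 0.0
```

```bash
cat > pad.py <<'E'
from h import *
tc()
a=ctrl.get_image("top");h=cv2.cvtColor(a,cv2.COLOR_RGB2HSV)
# sample along clamp y on the pad's top edge plane, several x; print columns of orange
for x in(-20,-14,-8):
    ys=np.arange(28,95,1.);q=proj("top",W(P,[(x,y,87) for y in ys])).astype(np.float32)
    L=cv2.remap(a,q[None,:,0],q[None,:,1],cv2.INTER_LINEAR)[0].astype(int)
    o=(L[:,0]>110)&(L[:,0]-L[:,2]>100)
    o2=L[:,0]-L[:,2]
    print(x,"orange y",ys[o].min() if o.any() else None,ys[o].max() if o.any() else None,o.sum(),"argmax",ys[o2.argmax()],o2.max())
E
python3 pad.py
```

```text
grasp clamp [ -3.7 -45.3 121.3] Fclamp [-0.1 -0.1  0.2] w 81.11 gf 0.0 t 11.3
-20 orange y 34.0 94.0 50 argmax 45.0 255
-14 orange y 42.0 94.0 34 argmax 45.0 255
-8 orange y 43.0 94.0 33 argmax 45.0 255
```

carry_out(
  deltas=[0, 0, 0, 0, 0, 0, -0.3, 0, 0, 0, 0, 0, 0, 0.1, 0, 0, 0, 0, 0, 0, 0.35, 0, 0, 0, 0, 0, 0, 0.42, 0, 0, 0, 0, 0, 0, 0.42, 0, 0, 0, 0, 0, 0, 0.42, 0, 0, 0, 0, 0, 0, -0.5, 0, 0, 0, 0, 0, 0, -0.9, 0, 0, 0, 0, 0, 0, -0.9, 0, 0, 0, 0, 0, 0, -0.9, 0, 0, 0, 0, 0, 0, -0.9],
)

```text
clock: 12.72
eef_pos: [565.8, -93.2, 102.6]
tool_rot: [3.141, -0.0, 3.054]
force: [0.8, -0.7, 0.2]
width: 81.1
gripper_force: 0.0
```

carry_out(
  deltas=[0, 0, 0, 0, 0, 0, -0.3, 0, 0, 0, 0, 0, 0, 0.1, 0, 0, 0, 0, 0, 0, 0.35, 0, 0, 0, 0, 0, 0, 0.42, 0, 0, 0, 0, 0, 0, 0.42, 0, 0, 0, 0, 0, 0, 0.42, 0, 0, 0, 0, 0, 0, -0.5, 0, 0, 0, 0, 0, 0, -0.9, 0, 0, 0, 0, 0, 0, -0.9, 0, 0, 0, 0, 0, 0, -0.9, 0, 0, 0, 0, 0, 0, -0.9],
)

```text
clock: 14.1
eef_pos: [565.8, -93.2, 102.6]
tool_rot: [3.141, 0.0, 3.054]
force: [0.3, 1.2, -0.3]
width: 81.0
gripper_force: 0.0
```

```bash
sed -i 's/(L\[:,0\]>110)/(L[:,1]<150)\&(L[:,0]>110)/' pad.py; python3 pad.py
```

```text
grasp clamp [ -3.6 -45.4 121.3] Fclamp [ 0.2  1.2 -0.3] w 80.96 gf 0.0 t 14.1
-20 orange y 46.0 68.0 14 argmax 60.0 255
-14 orange y 32.0 67.0 8 argmax 61.0 255
-8 orange y 58.0 67.0 6 argmax 61.0 255
```

carry_out(
  deltas=[0, 0, 0, 0, 0, 0, -0.3, 0, 0, 0, 0, 0, 0, 0.0, 0, 0, 0, 0, 0, 0, 0.15, 0, 0, 0, 0, 0, 0, 0.25, 0, 0, 0, 0, 0, 0, 0.25],
)

```text
clock: 14.78
eef_pos: [566.1, -94.7, 103.0]
tool_rot: [-3.141, 0.001, 3.053]
force: [0.1, -5.0, 4.9]
width: 32.1
gripper_force: 2.8
```

carry_out(
  deltas=[0, 0, 0, 0, 0, 0, 0.33, 0, 0, 0, 0, 0, 0, 0.33],
)

```text
clock: 15.02
eef_pos: [566.1, -94.8, 102.9]
tool_rot: [-3.14, 0.001, 3.053]
force: [-0.6, -4.6, 5.6]
width: 28.5
gripper_force: 3.1
```

carry_out(
  deltas=[0, 0, 0, 0, 0, 0, 0.37, 0, 0, 0, 0, 0, 0, 0.37],
)

```text
clock: 15.28
eef_pos: [566.1, -95.1, 103.1]
tool_rot: [-3.14, 0.001, 3.053]
force: [-0.7, -7.3, 5.2]
width: 27.4
gripper_force: 14.8
```

carry_out(
  deltas=[0, 0, 0, 0, 0, 0, 0.42, 0, 0, 0, 0, 0, 0, 0.42, 0, 0, 0, 0, 0, 0, -0.5, 0, 0, 0, 0, 0, 0, -0.9, 0, 0, 0, 0, 0, 0, -0.9, 0, 0, 0, 0, 0, 0, -0.9, 0, 0, 0, 0, 0, 0, -0.9],
)

```text
clock: 16.15
eef_pos: [565.8, -93.1, 102.5]
tool_rot: [3.141, -0.0, 3.054]
force: [0.8, 0.5, -0.0]
width: 80.6
gripper_force: 0.0
```

```bash
python3 pad.py
```

```text
grasp clamp [ -3.7 -45.3 121.2] Fclamp [ 0.7  0.5 -0. ] w 80.59 gf 0.0 t 16.15
-20 orange y 49.0 75.0 22 argmax 68.0 255
-14 orange y 34.0 67.0 7 argmax 68.0 255
-8 orange y 66.0 74.0 5 argmax 69.0 255
```

carry_out(
  deltas=[0, 0, 0, 0, 0, 0, -0.4, 0, 0, 0, 0, 0, 0, -0.15, 0, 0, 0, 0, 0, 0, -0.1, 0, 0, 0, 0, 0, 0, -0.1],
)

```text
clock: 16.7
eef_pos: [565.9, -95.1, 102.9]
tool_rot: [-3.14, 0.001, 3.053]
force: [-0.3, -5.8, 3.3]
width: 47.3
gripper_force: 1.8
```

carry_out(
  deltas=[0, 0, 0, 0, 0, 0, 0.0, 0, 0, 0, 0, 0, 0, 0.0],
)

```text
clock: 16.95
eef_pos: [565.9, -96.3, 103.1]
tool_rot: [-3.139, 0.001, 3.052]
force: [-0.1, -7.9, 4.0]
width: 42.7
gripper_force: 3.6
```

carry_out(
  deltas=[0, 0, 0, 0, 0, 0, 0.05, 0, 0, 0, 0, 0, 0, 0.05],
)

```text
clock: 17.2
eef_pos: [565.8, -97.0, 103.2]
tool_rot: [-3.138, 0.001, 3.052]
force: [-0.3, -8.1, 5.4]
width: 40.6
gripper_force: 4.2
```

carry_out(
  deltas=[0, 0, 0, 0, 0, 0, 0.1, 0, 0, 0, 0, 0, 0, 0.1],
)

```text
clock: 17.45
eef_pos: [565.8, -97.7, 103.3]
tool_rot: [-3.137, 0.001, 3.052]
force: [-1.6, -8.8, 5.9]
width: 38.6
gripper_force: 4.7
```

carry_out(
  deltas=[0, 0, 0, 0, 0, 0, 0.16, 0, 0, 0, 0, 0, 0, 0.16, 0, 0, 0, 0, 0, 0, 0.16],
)

```text
clock: 17.82
eef_pos: [565.8, -98.4, 103.5]
tool_rot: [-3.136, 0.001, 3.051]
force: [-2.3, -10.4, 6.6]
width: 35.9
gripper_force: 5.4
```

carry_out(
  deltas=[0, 0, 0, 0, 0, 0, 0.22, 0, 0, 0, 0, 0, 0, 0.22, 0, 0, 0, 0, 0, 0, 0.22],
)

```text
clock: 18.2
eef_pos: [565.8, -98.2, 103.7]
tool_rot: [-3.137, 0.001, 3.051]
force: [-1.1, -9.6, 9.1]
width: 33.8
gripper_force: 9.4
```

```bash
python3 pad.py
```

```text
grasp clamp [ -3.2 -50.4 122.4] Fclamp [-0.2 -9.7  9.1] w 33.85 gf 9.4 t 18.2
-20 orange y 48.0 76.0 16 argmax 70.0 255
-14 orange y 67.0 75.0 5 argmax 70.0 255
-8 orange y 67.0 76.0 4 argmax 69.0 255
```

Run:
```python
from h import *
a=cv2.resize(ctrl.get_image("top")[185:285,225:405,::-1],(792,440),interpolation=cv2.INTER_CUBIC)
cv2.imwrite("pics/d1.png",a); print(ctrl.read_state()["clock"])
```

```text
18.3
```

View pics/d1.png

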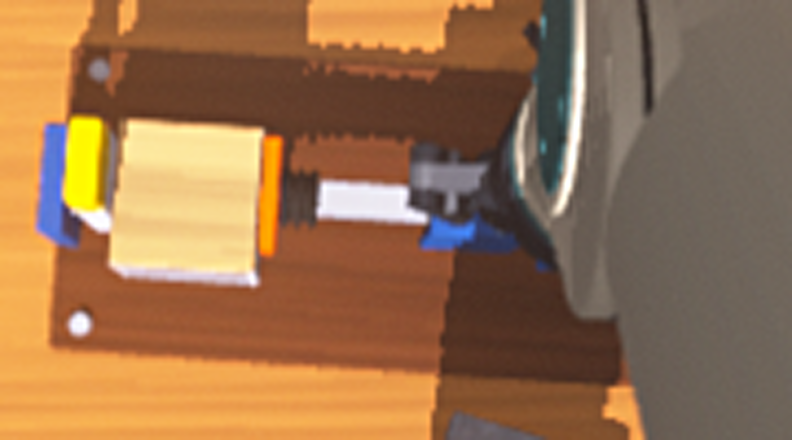

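carry_out(
  deltas=[0, 0, 0, 0, 0, 0, 0.22, 0, 0, 0, 0, 0, 0, 0.22, 0, 0, 0, 0, 0, 0, 0.22, 0, 0, 0, 0, 0, 0, 0.22],
)

```text
clock: 18.8
eef_pos: [565.8, -98.2, 103.7]
tool_rot: [-3.136, 0.002, 3.051]
force: [-1.6, -10.4, 8.1]
width: 33.6
gripper_force: 9.4
```

Run:
```python
from h import *
tc(); print([onz("top",T(*u),100) for u in((126,117),(265,128),(109,263),(257,275))])
```

```text
grasp clamp [ -3.2 -50.4 122.4] Fclamp [ -0.7 -10.5   8.1] w 33.63 gf 9.4 t 18.8
[array([ 26.9, 135.7, 100. ]), array([ 25.8,  74.5, 100. ]), array([-37.5, 138.3, 100. ]), array([-38.6,  73.8, 100. ])]
```

```bash
python3 -c "
from cell import ctrl
print(ctrl.finish_job())"
```

```text
the job is handed in; nothing more can be done
None
```

I handed the job in with the brace swung upright and the canister pressed against it, the trigger still squeezed at about 14 N. I estimate that puts 12–15 N on the pad. The cup, tamper and brush were left alone, and no verdict came back.

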